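Nudge the chocolates into their pockets on the setting board

ROBOT

A 7-joint arm with a two-finger parallel gripper is mounted at the origin on a cart in front of the work surface, level with it; the furniture and walls round the work are solid. World frame = base frame: x ahead of the robot, y to its left, z up, the work surface at z = 0. Lengths are in mm, angles in rad, forces in N, time in s.
With the tool pointing down it reaches from about 400 to 875 mm from the base axis. Payload 4.4 kg.
Tool frame: the origin (TCP) lies midway between the tips of the shut fingers; the grasp point (between the pads) lies 19 mm behind it; z points along the fingers, y is the line along which they close (so a half turn about z gives the same grasp; the last joint's range is limited). The gripper opens to 85 mm and grips with 20 to 120 N. Pads are 22 mm wide; open, the fingers measure 114 mm over their backs; the gripper's body (76 mm by 85 mm) begins 54 mm behind the grasp point. The pads swing forward as they close: fully open they stand 13 mm farther back than shut.
Start: joints at [-1.247, 0.628, 0.038, 1.517, -0.027, 0.996, -0.02], TCP at [246.98, 601.264, 231.313] pointing down, gripper open.
Joint ranges: [-3.06, 3.06], [-0.37, 2.12], [-1.25, 1.32], [0.18, 2.47], [-1.1, 4.24], [0.23, 1.98], [-2.94, 2.94]. Speed limits (rad/s): [2.57, 2.57, 3.14, 3.14, 3.14, 3.14, 3.14].

INTERFACE

Orientations are given as [roll, pitch, yaw] about the fixed x, y, z axes, in that order (R = Rz(yaw) Ry(pitch) Rx(roll)).
In Python, from cell import read_state, get_image, finish_job gives the robot as it stands.
- The arm moves only by the tool send_rows, never from a script. Its argument "series" is a list of rows, each an object of numbers: "ax", "ay", "az": the turn, a rotation vector about the tool's x, y, z in rad; "dx", "dy", "dz": the shift along the tool's x, y, z in cm; "hand": the closure, from 0 (fully open) to 1 (shut). In form: [{"ax": .., "ay": .., "az": .., "dx": .., "dy": .., "dz": .., "hand": ..}, ...]. A call has 1 to 10 rows; each row is the pose to reach, as a shift and turn from the pose commanded when the call began, along the tool's axes at that moment; what a row does not reach only later rows make up. A row lasts 1/10 s, in which the tool goes at most 50 mm and 8.59 degrees, less where a joint would pass 70% of its speed; a pose out of reach is approached as far as the arm can. A call with a gripper value outside its range is refused whole. The fingers move at their own pace and stop on an object; the grip force is fixed at half the most. Time passes only in rows, so rows that repeat a pose let the fingers close. It gives the time, the measured TCP pose, the force, the opening and the grip force at its end, in the units of the state.
- read_state(): the state, without advancing time (a new reading comes with each control period).
- get_image(name): name is "side" or "top"; returns a dict with "pixels" (480x640x3 uint8, red, green, blue), "mtx" (3x3 intrinsics, pixels), "R" (3x3) and "t" (3): a world point X has camera coordinates R X + t. Camera axes: x right, y down, z forward; pixel columns grow to the right and rows downward; lengths in mm; the calibration is good to about 2 mm. A picture is of the moment at which its call begins. There is no depth.
- finish_job(): hands the job in; it is judged then, once.
The state is a dict: "clock": time; "qpos": joint angles; "qd": joint speeds; "tau": joint torques, N m; "eef_pos": TCP position; "tool_rot": TCP orientation; "force": force on the tool from outside, world axes, zero at the start; "torque": the same for the moment, N m; "width": finger opening in mm; "gripper_force": force on a finger pad.
Only numpy, scipy, OpenCV 4.12 (cv2) and the standard library are available. Lean on these libraries where they do the work, as an engineer would, in place of code of your own. Each camera call takes 0.05 s, during which the arm holds its last target. There are 200 camera calls.

TASK

Slide the three soft chocolates that stand on the setting board across its deck into the empty pockets, each into the pocket whose liner has the colour of its case (white, yellow, red), so that it sits flat on the liner. They bruise easily, so only nudge them along gently: do not pinch them, pick them up, press hard or tip them over. Leave the two chocolates already in pockets (green and blue cases), the price easel on the board and the things round it where they are.

Things in the scene. Friction and masses are not known exactly. Their poses are not given: they have to be found in the camera images.
- board: fixed wooden setting board, 220 (its x) x 350 (its y) mm, deck 14 mm above the counter; origin under its centre at counter height, x towards the pocket row (away from the robot), y along the row, z up. Five round pockets 40 mm in diameter, 5 mm deep, in one row at board x = +75 mm, y = -120, -60, 0, +60, +120 mm. The rest of the deck is flat; dark strips 6 mm wide along its back and two side edges stand 1.5 mm above the deck; the front edge is open.
- liner_white: white disc 37 mm across, 1 mm thick, fixed on the floor of the pocket meant for the white case; origin centre of its underside, 9 mm above the counter.
- liner_yellow: yellow disc, same size, fixed on the floor of the pocket meant for the yellow case; origin centre of its underside.
- liner_red: red disc, same size, fixed on the floor of the pocket meant for the red case; origin centre of its underside.
- case_white: cream-white chocolate with dark stripes sitting in its own small white fluted case: a round cup 28 mm across its flat base, 33 mm across its rim and 9 mm high, from which the chocolate stands out to 23 mm. Origin: centre of the case's underside, z up. Case and chocolate are one piece of 25 to 40 g; it stands on the deck, slides along when pushed low on the case, and drops into a pocket once its middle has passed the rim.
- case_yellow: plain cocoa-dusted grey-brown truffle sitting in its own small yellow fluted case: a round cup 28 mm across its flat base, 33 mm across its rim and 9 mm high, from which the chocolate stands out to 23 mm. Origin: centre of the case's underside, z up. Case and chocolate are one piece of 25 to 40 g; it stands on the deck, slides along when pushed low on the case, and drops into a pocket once its middle has passed the rim.
- case_red: dark chocolate with a net of thin cream lines sitting in its own small red fluted case: a round cup 28 mm across its flat base, 33 mm across its rim and 9 mm high, from which the chocolate stands out to 23 mm. Origin: centre of the case's underside, z up. Case and chocolate are one piece of 25 to 40 g; it stands on the deck, slides along when pushed low on the case, and drops into a pocket once its middle has passed the rim.
- case_green: dark chocolate with thick gold stripes sitting in its own small green fluted case: a round cup 28 mm across its flat base, 33 mm across its rim and 9 mm high, from which the chocolate stands out to 23 mm. Origin: centre of the case's underside, z up. Case and chocolate are one piece of 25 to 40 g; it already sits in one of the pockets, loose (top 18 mm above the deck); to be left alone.
- case_blue: plain brown, flat-topped chocolate sitting in its own small blue fluted case: a round cup 28 mm across its flat base, 33 mm across its rim and 9 mm high, from which the chocolate stands out to 23 mm. Origin: centre of the case's underside, z up. Case and chocolate are one piece of 25 to 40 g; it already sits in one of the pockets, loose (top 18 mm above the deck); to be left alone.
- easel: small loose price easel standing on the deck among the chocolates, 58 mm wide (its y), 39 mm high; its foot spans its x from -6 to +20 mm from the origin, at deck height; to be left alone.
- bell: chrome counter bell on a black base, 85 mm across, 59 mm high, right of the board; bystander. Origin: centre of its underside.
- tape: dark blue tape dispenser, 54 x 138 x 79 mm, left of the board; bystander. Origin: centre of its underside.
- spool_red: red ribbon spool, 68 mm across, 26 mm high, right of the board; bystander. Origin: centre of its underside.
- spool_green: green ribbon spool, 72 mm across, 34 mm high, right of the board; bystander. Origin: centre of its underside.

How it is judged:
By the outcome, as a careful person would: the job done as asked, in the order asked, and still so for the second after the job is handed in, with the robot touching nothing.
It also fails if it takes over 72 s, if anything falls off the work surface, if the arm or the gripper's body presses on something with over 40 N, if the wrist force passes 120 N, or if a joint passes its speed limit or range.

## Working session

There is one attempt and no reset: what is moved stays moved. The work goes in short steps, Python scripts to look and compute and a tool call to move; the robot and the scene stay as the last step left them, time stands still between calls to the robot, and variables do not carry over. Pictures are saved under pics/ and viewed, at most 10 in all, crops included, and the job is handed in when it is done.

Besides the shell and the picture viewer there is one more tool, called after "Call:" as name(argument=value, ...), one argument or row to a line, values as JSON. send_rows: Moves the arm, as the interface text tells. Its arguments: {"type":"object","properties":{"series":{"type":"array","items":{"type":"object","properties":{"ax":{"type":"number"},"ay":{"type":"number"},"az":{"type":"number"},"dx":{"type":"number"},"dy":{"type":"number"},"dz":{"type":"number"},"hand":{"type":"number"}}}}},"required":["series"]}

```bash
mkdir -p pics; ls; python3 - <<'E'
from cell import *
import cv2
for n in("top","side"):
    d=get_image(n);cv2.imwrite(f"pics/{n}0.png",d["pixels"][:,:,::-1]);print(n,d["mtx"],d["R"],d["t"])
print(read_state())
E
```

```text
pics
top [[465.39416421   0.         310.14974859]
 [  0.         465.39416421 241.45635649]
 [  0.           0.           1.        ]] [[-0.03469347 -0.99938789 -0.00449626]
 [-0.97157411  0.03478145 -0.2341666 ]
 [ 0.23417965 -0.0037556  -0.97218609]] [ -30.24792565  580.75087286 1098.63056217]
side [[545.92209608   0.         321.77488131]
 [  0.         545.92209608 240.16219572]
 [  0.           0.           1.        ]] [[ 0.93158247 -0.36323331 -0.01468533]
 [-0.14999422 -0.34726404 -0.92569402]
 [ 0.33114322  0.86456304 -0.37798799]] [-535.33470884  115.73885472 1224.18557813]
{'clock': 0.1, 'qpos': array([-1.24679687,  0.62926665,  0.03844077,  1.51825406, -0.0270188 ,
        0.99629079, -0.01997832]), 'qd': array([ 0.00020999, -0.00204428,  0.00049943, -0.00289217, -0.00037895,
       -0.00068334,  0.00022103]), 'tau': array([ 2.70519704e-03, -5.64526677e+01,  1.23040594e+00, -1.93972045e+01,
        1.12397244e-02,  5.29177225e-03, -2.94288519e-06]), 'eef_pos': array([246.75667639, 600.74554134, 230.47698241]), 'tool_rot': array([-3.13989135e+00, -6.69789103e-07,  2.75180819e+00]), 'force': array([ 0.96709464,  1.24964788, -0.09591457]), 'torque': array([-0.00350105,  0.00879137, -0.07200899]), 'gripper_force': 0.0, 'width': 85.26100792430066}
```

View pics/top0.png

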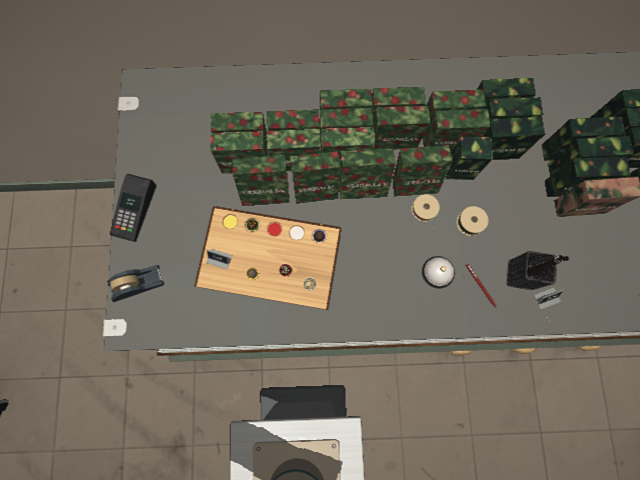

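View pics/side0.png

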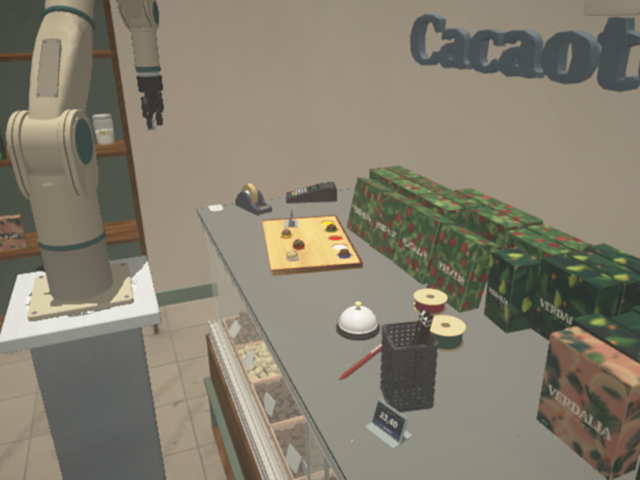

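The top view shows the board with corners near (213,207), (341,227), (328,309) and (195,287). The pockets from left to right are yellow (231,222), green case, red (275,230), white (297,233) and blue case. The loose chocolates are at (252,273), (286,270) and (310,284), with the easel at (218,260). Next I'll take an enlarged crop and measure.

```bash
cat > h.py <<'E'
from cell import *
import cv2, numpy as np
def ray(d,uv,z):
    uv=np.atleast_2d(np.float64(uv)); p=np.c_[uv,np.ones(len(uv))]@np.linalg.inv(d["mtx"]).T@d["R"]
    c=-d["R"].T@d["t"]; return c+p*((z-c[2])/p[:,2])[:,None]
def proj(d,X):
    q=np.atleast_2d(X)@d["R"].T+d["t"]; q=q@d["mtx"].T; return q[:,:2]/q[:,2:]
def blob(hsv,lo,hi,box,z,d):
    x0,y0,x1,y1=box; m=cv2.inRange(hsv,lo,hi); k=np.zeros_like(m); k[y0:y1,x0:x1]=m[y0:y1,x0:x1]
    n,l,s,c=cv2.connectedComponentsWithStats(k)
    return [(s[i,4],c[i].round(1),ray(d,c[i],z)[0].round(1)) for i in range(1,n) if s[i,4]>8]
E
python3 - <<'E'
from h import *
d=get_image("top");im=d["pixels"];hsv=cv2.cvtColor(im,cv2.COLOR_RGB2HSV)
m=cv2.inRange(hsv,(8,60,90),(28,255,255));k=np.zeros_like(m);k[195:320,185:350]=m[195:320,185:350]
cs,_=cv2.findContours(k,0,1);c=max(cs,key=cv2.contourArea);b=cv2.minAreaRect(c);bp=cv2.boxPoints(b)
print(bp);print(ray(d,bp,14).round(1))
for n,lo,hi in(("red",(0,150,80),(6,255,255)),("red2",(172,150,80),(180,255,255)),("yel",(22,150,120),(34,255,255)),("white",(0,0,170),(180,60,255))):
    print(n,blob(hsv,lo,hi,(195,205,345,310),10,d))
cv2.imwrite("pics/c1.png",cv2.resize(im[200:315,188:348][:,:,::-1],None,fx=5,fy=5,interpolation=cv2.INTER_CUBIC))
s=get_image("side");cv2.imwrite("pics/c2.png",cv2.resize(s["pixels"][205:280,255:370][:,:,::-1],None,fx=6.5,fy=6.5,interpolation=cv2.INTER_CUBIC))
E
```

```text
[[193.98718 286.95786]
 [208.02307 204.39394]
 [341.5832  227.09915]
 [327.5473  309.6631 ]]
[[ 482.9  251.9   14. ]
 [ 704.6  219.5   14. ]
 [ 628.7 -135.5   14. ]
 [ 412.9  -88.9   14. ]]
red [(np.int32(137), array([274.1, 229. ]), array([631. ,  43.7,  10. ])), (np.int32(9), array([288.2, 273.6]), array([509.9,   9. ,  10. ]))]
red2 []
yel [(np.int32(16), array([251.2, 277.2]), array([503.8, 105.1,  10. ]))]
white [(np.int32(145), array([296.4, 232.6]), array([618.9, -15.3,  10. ]))]
```

View pics/c1.png

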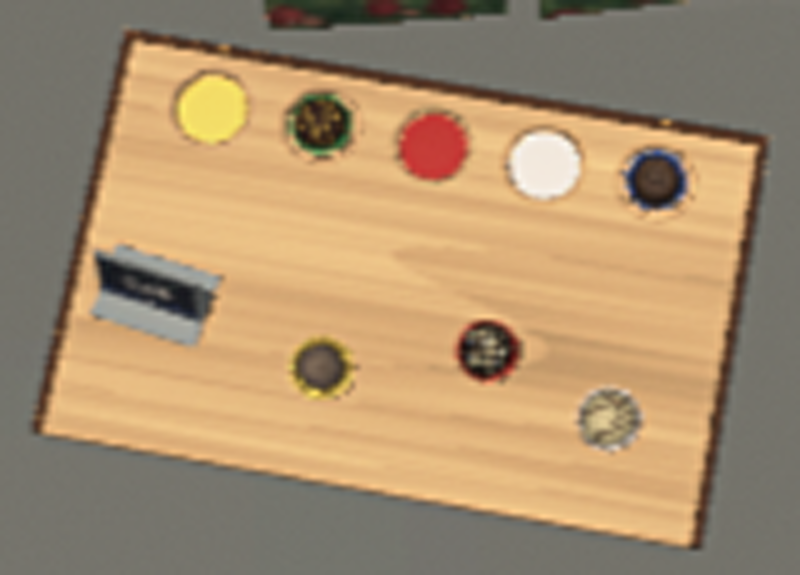

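View pics/c2.png

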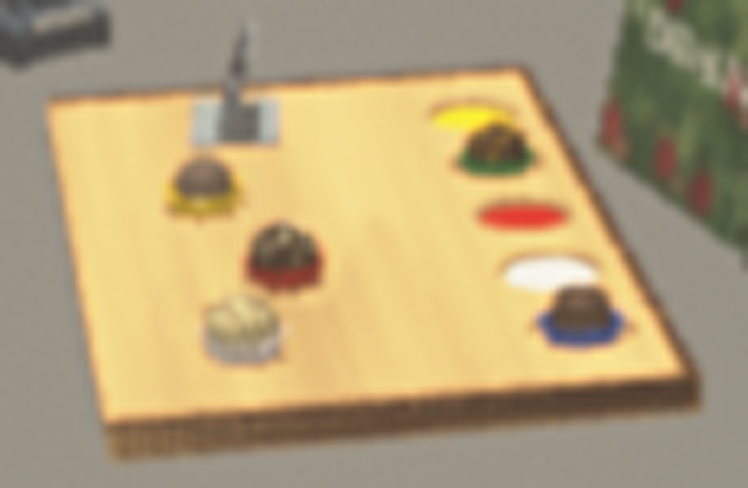

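Crop 1 is scaled ×5 from offset (188,200). In it the liners are yellow (211,108), red (433,146) and white (545,164). The loose cases are yellow (321,367), red (488,350) and white (610,420). The board corners are (128,34), (766,140), (697,547) and (36,432). Crop 2 shows the same layout from the side, with all three loose cases upright on the deck. Next I'll fit the board pose and convert everything to board coordinates.

```bash
cat > m.py <<'E'
from h import *
d=get_image("top")
P=lambda xy:188*np.array([1,0])+200*np.array([0,1])+(np.atleast_2d(xy)+.5)/5-.5
cor=ray(d,P([(128,34),(766,140),(697,547),(36,432)]),[15.5,15.5,14,14] if 0 else 14.7)
lin=ray(d,P([(211,108),(433,146),(545,164)]),10)
pock=ray(d,P([(320,123),(656,180)]),19)
M=np.array([(110,175),(110,-175),(-110,-175),(-110,175),(75,120),(75,0),(75,-60)])
W=np.r_[cor,lin][:,:2]
w=np.array([1,1,1,1,2,2,2.])[:,None]
mc=(M*w).sum(0)/w.sum();wc=(W*w).sum(0)/w.sum()
U,S,V=np.linalg.svd(((M-mc)*w).T@(W-wc));R=(U@V).T
t=wc-R@mc;print("yaw",np.arctan2(R[1,0],R[0,0]),"t",t,"\nres",(W-M@R.T-t).round(1).tolist())
np.savez("b.npz",R=R,t=t)
B=lambda X:((X[:,:2]-t)@R).round(1).tolist()
print("pockets in",B(pock))
c=ray(d,P([(610,420),(321,367),(488,350)]),22)
print("W,Y,R cases world",c.round(1).tolist(),"board",B(c))
print("easel",B(ray(d,P([(222,278),(205,345),(93,310)]),15)))
s=get_image("side");Q=lambda xy:np.array([255,205])+(np.atleast_2d(xy)+.5)/6.5-.5
for n,p in(("cases WYR",[(243,332),(204,190),(285,262)]),):print(n,B(ray(s,Q(p),23)))
print("liners YRW side",B(ray(s,Q([(474,118),(524,217),(551,274)]),10)))
print("corners side BL,BR,FL,FR",B(ray(s,Q([(520,70),(697,378),(50,100),(107,422)]),14.7)))
E
python3 m.py
```

```text
yaw -0.20715352309976479 t [557.55762524  58.72821706] 
res [[-3.0, -2.0], [-2.0, 1.9], [0.6, 2.4], [-0.7, -2.9], [1.1, 0.7], [0.5, 0.0], [0.9, -0.5]]
pockets in [[75.4, 60.3], [75.1, -120.0]]
W,Y,R cases world [[479.9, -45.6, 22.0], [512.6, 102.0, 22.0], [518.4, 15.9, 22.0]] board [[-54.5, -118.1], [-52.9, 33.1], [-29.5, -49.9]]
easel [[-14.6, 94.6], [-50.8, 95.8], [-42.7, 157.3]]
cases WYR [[-55.3, -116.9], [-54.5, 31.5], [-31.2, -52.1]]
liners YRW side [[76.0, 127.6], [75.8, 7.2], [75.1, -54.6]]
corners side BL,BR,FL,FR [[105.4, 173.1], [106.7, -173.1], [-109.4, 176.8], [-111.0, -168.6]]
```

Call:
send_rows(
  series=[
    {"hand": 0.78, "dz": -1},
    {"hand": 0.78, "dz": -1},
    {"hand": 0.78, "dz": -1},
    {"hand": 0.78, "dz": -1},
    {"hand": 0.78, "dz": -1},
    {"hand": 0.78, "dz": -1},
    {"hand": 0.78, "dz": -1},
  ],
)

```text
invalid input at $.series[0]: expected keys ax, ay, az, dx, dy, dz, hand
```

```bash
cat >> h.py <<'E'
from scipy.spatial.transform import Rotation as Ro
def Rt(): return Ro.from_euler("xyz",read_state()["tool_rot"])
def delta(p,yaw):
    s=read_state();r=Rt();T=Ro.from_euler("xyz",[np.pi,0,yaw])
    print("d cm",r.inv().apply(np.array(p)-s["eef_pos"]).round(1)/10 if 0 else (r.inv().apply(np.array(p)-s["eef_pos"])/10).round(2),"a",(r.inv()*T).as_rotvec().round(3),"q",s["qpos"].round(2),"t",s["clock"],"F",s["force"].round(1))
E
python3 -c "
from h import *
delta([431,-56,120],.213+np.pi)"
```

```text
d cm [-42.   -53.77  11.13] a [-0.001 -0.    -0.603] q [-1.25  0.63  0.04  1.52 -0.03  1.   -0.02] t 0.3 F [ 0.8 -0.5 -0.2]
```

Call:
send_rows(
  series=[
    {"ax": 0, "ay": 0, "az": -0.1, "dx": -32, "dy": -25, "dz": 0, "hand": 0.8},
    {"ax": 0, "ay": 0, "az": -0.2, "dx": -32, "dy": -25, "dz": 0, "hand": 0.8},
    {"ax": 0, "ay": 0, "az": -0.3, "dx": -32, "dy": -25, "dz": 0, "hand": 0.8},
    {"ax": 0, "ay": 0, "az": -0.4, "dx": -32, "dy": -25, "dz": 0, "hand": 0.8},
    {"ax": 0, "ay": 0, "az": -0.5, "dx": -32, "dy": -25, "dz": 0, "hand": 0.8},
    {"ax": 0, "ay": 0, "az": -0.6, "dx": -32, "dy": -25, "dz": 0, "hand": 0.8},
    {"ax": 0, "ay": 0, "az": -0.6, "dx": -32, "dy": -25, "dz": 0, "hand": 0.8},
    {"ax": 0, "ay": 0, "az": -0.6, "dx": -32, "dy": -25, "dz": 0, "hand": 0.8},
    {"ax": 0, "ay": 0, "az": -0.6, "dx": -32, "dy": -25, "dz": 0, "hand": 0.8},
    {"ax": 0, "ay": 0, "az": -0.6, "dx": -32, "dy": -25, "dz": 0, "hand": 0.8},
  ],
)

```text
clock: 1.3
eef_pos: [449.0, 246.5, 231.4]
tool_rot: [-3.141, 0.0, -2.936]
force: [-0.3, 0.8, -0.6]
width: 16.9
gripper_force: 0.0
```

```bash
python3 -c "
from h import *
delta([431,-56,110],.213+np.pi);print(read_state()['width'],read_state()['tool_rot'])"
```

```text
d cm [  7.94 -29.24  12.15] a [-0.     0.    -0.008] q [-0.48  0.43 -0.11  1.89  0.07  0.82  1.15] t 1.3 F [-0.3  0.8 -0.6]
16.895628298103283 [-3.14117728e+00  2.39911925e-04 -2.93616378e+00]
```

Call:
send_rows(
  series=[
    {"ax": 0, "ay": 0, "az": 0, "dx": 2, "dy": -5, "dz": 0, "hand": 0.85},
    {"ax": 0, "ay": 0, "az": 0, "dx": 5, "dy": -10, "dz": 0, "hand": 0.85},
    {"ax": 0, "ay": 0, "az": 0, "dx": 7.9, "dy": -15, "dz": 3, "hand": 0.85},
    {"ax": 0, "ay": 0, "az": 0, "dx": 7.9, "dy": -20, "dz": 6, "hand": 0.85},
    {"ax": 0, "ay": 0, "az": 0, "dx": 7.9, "dy": -24, "dz": 9, "hand": 0.85},
    {"ax": 0, "ay": 0, "az": 0, "dx": 7.9, "dy": -28, "dz": 12, "hand": 0.85},
    {"ax": 0, "ay": 0, "az": 0, "dx": 7.9, "dy": -29.2, "dz": 12, "hand": 0.85},
    {"ax": 0, "ay": 0, "az": 0, "dx": 7.9, "dy": -29.2, "dz": 12, "hand": 0.85},
    {"ax": 0, "ay": 0, "az": 0, "dx": 7.9, "dy": -29.2, "dz": 12, "hand": 0.85},
  ],
)

```text
clock: 2.2
eef_pos: [431.8, -52.4, 110.9]
tool_rot: [3.14, -0.001, -2.931]
force: [0.1, 1.0, 0.0]
width: 12.6
gripper_force: 0.0
```

```bash
python3 -c "
from h import *
delta([431,-56,17],.213+np.pi);print(read_state()['width'],read_state()['tool_rot'])
d=get_image('side');cv2.imwrite('pics/s1.png',cv2.resize(d['pixels'][170:290,230:390][:,:,::-1],None,fx=5,fy=5,interpolation=cv2.INTER_CUBIC));print(proj(d,read_state()['eef_pos']))"
```

```text
d cm [ 0.14 -0.35  9.39] a [ 0.001 -0.001 -0.002] q [ 0.11  0.54 -0.08  2.21  0.11  0.39  1.73] t 2.2 F [0.1 1.  0. ]
12.618510696713633 [ 3.14027713e+00 -5.88268986e-04 -2.93090456e+00]
[[272.407046   225.55583014]]
```

View pics/s1.png

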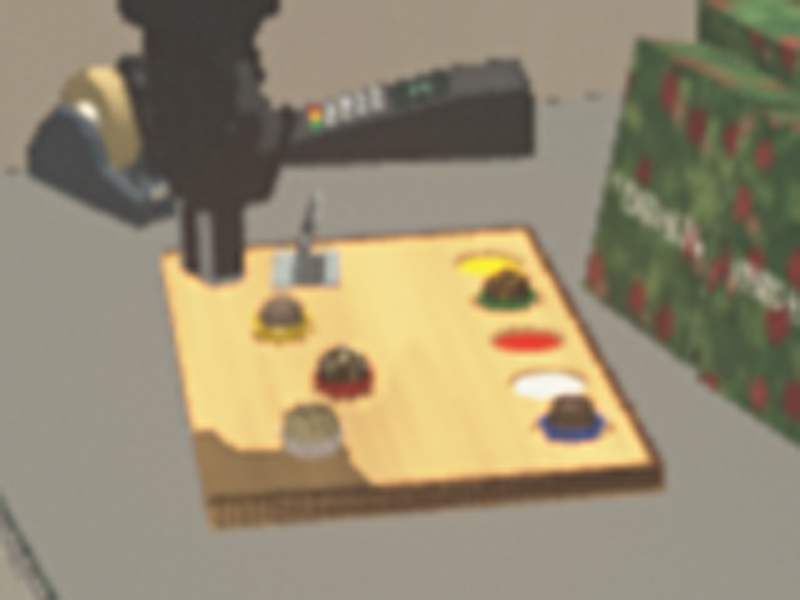

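The fingertip at (213,280) in the crop matches the projected TCP, and the white case stands clear ahead of it. I'll descend behind it now.

Call:
send_rows(
  series=[
    {"ax": 0, "ay": 0, "az": 0, "dx": 0.1, "dy": -0.35, "dz": 3, "hand": 0.85},
    {"ax": 0, "ay": 0, "az": 0, "dx": 0.1, "dy": -0.35, "dz": 6, "hand": 0.85},
    {"ax": 0, "ay": 0, "az": 0, "dx": 0.1, "dy": -0.35, "dz": 8.2, "hand": 0.85},
    {"ax": 0, "ay": 0, "az": 0, "dx": 0.1, "dy": -0.35, "dz": 9.1, "hand": 0.85},
    {"ax": 0, "ay": 0, "az": 0, "dx": 0.1, "dy": -0.35, "dz": 9.3, "hand": 0.85},
    {"ax": 0, "ay": 0, "az": 0, "dx": 0.1, "dy": -0.35, "dz": 9.3, "hand": 0.85},
  ],
)

```text
clock: 2.85
eef_pos: [431.9, -54.7, 18.2]
tool_rot: [3.14, 0.001, -2.927]
force: [-0.8, -0.1, -0.0]
width: 12.9
gripper_force: 0.0
```

```bash
cat > st.py <<'E'
import sys
from h import *
b=np.load("b.npz");R=b["R"];t=b["t"]
def W(p,z): return np.r_[R@np.array(p)+t,z]
s=read_state();h=Rt().apply([-1,0,0]);print("tcp board",((s["eef_pos"][:2]-t)@R).round(1),"rot",s["tool_rot"].round(3))
tg=[float(v) for v in sys.argv[1:6]]  # pocket/case board x,y, back-off, board heading, z
hd=tg[3];delta(W(np.array(tg[:2])-tg[2]*np.array([np.cos(hd),np.sin(hd)]),tg[4]),hd-0.207+np.pi)
E
python3 st.py 75 -60 24 0.42 17; python3 st.py -54.5 -118 28 0.42 17
```

```text
tcp board [ -99.6 -136.8] rot [ 3.140e+00  1.000e-03 -2.927e+00]
d cm [-16.68  -0.14   0.14] a [0.002 0.001 0.002] q [ 0.24  0.76 -0.26  2.25  0.86  0.23  0.99] t 2.85 F [-0.8 -0.1 -0. ]
tcp board [ -99.6 -136.8] rot [ 3.140e+00  1.000e-03 -2.927e+00]
d cm [-2.09 -0.12  0.12] a [0.002 0.001 0.002] q [ 0.24  0.76 -0.26  2.25  0.86  0.23  0.99] t 2.85 F [-0.8 -0.1 -0. ]
```

Call:
send_rows(
  series=[
    {"ax": 0, "ay": 0, "az": 0, "dx": -0.8, "dy": -0.1, "dz": 0.1, "hand": 0.85},
    {"ax": 0, "ay": 0, "az": 0, "dx": -1.6, "dy": -0.1, "dz": 0.1, "hand": 0.85},
    {"ax": 0, "ay": 0, "az": 0, "dx": -1.9, "dy": -0.1, "dz": 0.1, "hand": 0.85},
    {"ax": 0, "ay": 0, "az": 0, "dx": -2.2, "dy": -0.1, "dz": 0.1, "hand": 0.85},
    {"ax": 0, "ay": 0, "az": 0, "dx": -2.5, "dy": -0.1, "dz": 0.1, "hand": 0.85},
    {"ax": 0, "ay": 0, "az": 0, "dx": -2.9, "dy": -0.1, "dz": 0.1, "hand": 0.85},
    {"ax": 0, "ay": 0, "az": 0, "dx": -3.3, "dy": -0.1, "dz": 0.1, "hand": 0.85},
    {"ax": 0, "ay": 0, "az": 0, "dx": -3.7, "dy": -0.1, "dz": 0.1, "hand": 0.85},
    {"ax": 0, "ay": 0, "az": 0, "dx": -4.1, "dy": -0.1, "dz": 0.1, "hand": 0.85},
    {"ax": 0, "ay": 0, "az": 0, "dx": -4.5, "dy": -0.1, "dz": 0.1, "hand": 0.85},
  ],
)

```text
clock: 3.85
eef_pos: [475.9, -48.8, 17.3]
tool_rot: [3.142, -0.0, -2.932]
force: [-0.9, -0.2, -0.1]
width: 13.0
gripper_force: 0.2
```

```bash
cat > look.py <<'E'
from h import *
import sys
a=get_image("top")["pixels"][200:315,188:348];b=get_image("side")["pixels"][205:280,255:370]
f=lambda x,w:cv2.resize(x[:,:,::-1],(w,int(x.shape[0]*w/x.shape[1])),interpolation=cv2.INTER_CUBIC)
A=f(a,420);B=f(b,380);h=max(len(A),len(B));o=np.zeros((h,800,3),np.uint8);o[:len(A),:420]=A;o[:len(B),420:]=B
cv2.imwrite(f"pics/{sys.argv[1]}.png",o)
E
python3 look.py l1; python3 st.py 75 -60 24 0.42 17
```

```text
tcp board [ -57.3 -121.7] rot [ 3.141e+00  1.000e-03 -2.931e+00]
d cm [-12.19   0.28   0.04] a [ 0.     0.001 -0.003] q [ 0.28  0.79 -0.35  2.13  0.79  0.35  1.05] t 3.95 F [-0.2 -0.1 -0.8]
```

View pics/l1.png

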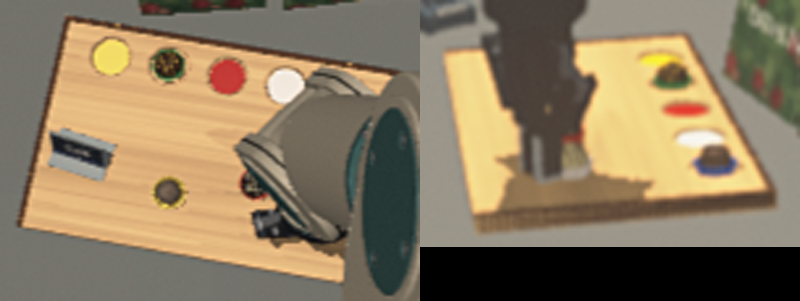

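The white case (575,158 in the side half) sits right in front of the fingertips, and the red case behind it hasn't moved. I'll carry on pushing.

Call:
send_rows(
  series=[
    {"ax": 0, "ay": 0, "az": 0, "dx": -0.3, "dy": 0, "dz": 0, "hand": 0.85},
    {"ax": 0, "ay": 0, "az": 0, "dx": -0.8, "dy": 0, "dz": 0, "hand": 0.85},
    {"ax": 0, "ay": 0, "az": 0, "dx": -1.4, "dy": 0, "dz": 0, "hand": 0.85},
    {"ax": 0, "ay": 0, "az": 0, "dx": -2.0, "dy": 0.1, "dz": 0, "hand": 0.85},
    {"ax": 0, "ay": 0, "az": 0, "dx": -2.6, "dy": 0.1, "dz": 0, "hand": 0.85},
    {"ax": 0, "ay": 0, "az": 0, "dx": -3.2, "dy": 0.1, "dz": 0, "hand": 0.85},
    {"ax": 0, "ay": 0, "az": 0, "dx": -3.8, "dy": 0.1, "dz": 0, "hand": 0.85},
    {"ax": 0, "ay": 0, "az": 0, "dx": -4.4, "dy": 0.2, "dz": 0, "hand": 0.85},
    {"ax": 0, "ay": 0, "az": 0, "dx": -5.0, "dy": 0.2, "dz": 0, "hand": 0.85},
    {"ax": 0, "ay": 0, "az": 0, "dx": -5.4, "dy": 0.2, "dz": 0, "hand": 0.85},
  ],
)

```text
clock: 4.95
eef_pos: [528.7, -35.4, 17.3]
tool_rot: [3.141, 0.0, -2.931]
force: [-1.1, 0.0, 0.2]
width: 13.0
gripper_force: 0.1
```

```bash
python3 st.py 75 -60 25 0.42 17
```

```text
tcp board [ -8.9 -98. ] rot [ 3.141  0.    -2.931]
d cm [-6.71  0.07  0.03] a [ 0.     0.    -0.003] q [ 0.29  0.83 -0.42  1.99  0.73  0.47  1.1 ] t 4.95 F [-1.1  0.   0.2]
```

Call:
send_rows(
  series=[
    {"ax": 0, "ay": 0, "az": 0, "dx": -0.4, "dy": 0, "dz": 0, "hand": 0.85},
    {"ax": 0, "ay": 0, "az": 0, "dx": -0.9, "dy": 0, "dz": 0, "hand": 0.85},
    {"ax": 0, "ay": 0, "az": 0, "dx": -1.4, "dy": 0, "dz": 0, "hand": 0.85},
    {"ax": 0, "ay": 0, "az": 0, "dx": -1.9, "dy": 0.1, "dz": 0, "hand": 0.85},
    {"ax": 0, "ay": 0, "az": 0, "dx": -2.4, "dy": 0.1, "dz": 0, "hand": 0.85},
    {"ax": 0, "ay": 0, "az": 0, "dx": -2.9, "dy": 0.1, "dz": 0, "hand": 0.85},
    {"ax": 0, "ay": 0, "az": 0, "dx": -3.3, "dy": 0.1, "dz": 0, "hand": 0.85},
    {"ax": 0, "ay": 0, "az": 0, "dx": -3.7, "dy": 0.1, "dz": 0, "hand": 0.85},
    {"ax": 0, "ay": 0, "az": 0, "dx": -4.1, "dy": 0.1, "dz": 0, "hand": 0.85},
    {"ax": 0, "ay": 0, "az": 0, "dx": -4.4, "dy": 0.1, "dz": 0, "hand": 0.85},
  ],
)

```text
clock: 5.95
eef_pos: [571.2, -25.4, 17.3]
tool_rot: [3.142, 0.0, -2.931]
force: [-0.8, 1.0, 1.1]
width: 12.8
gripper_force: 0.1
```

Call:
send_rows(
  series=[
    {"ax": 0, "ay": 0, "az": 0, "dx": -0.3, "dy": 0, "dz": 0, "hand": 0.85},
    {"ax": 0, "ay": 0, "az": 0, "dx": -0.6, "dy": 0, "dz": 0, "hand": 0.85},
    {"ax": 0, "ay": 0, "az": 0, "dx": -0.9, "dy": 0, "dz": 0, "hand": 0.85},
    {"ax": 0, "ay": 0, "az": 0, "dx": -1.2, "dy": 0, "dz": 0, "hand": 0.85},
    {"ax": 0, "ay": 0, "az": 0, "dx": -1.5, "dy": 0, "dz": 0, "hand": 0.85},
    {"ax": 0, "ay": 0, "az": 0, "dx": -1.8, "dy": 0, "dz": 0, "hand": 0.85},
    {"ax": 0, "ay": 0, "az": 0, "dx": -2.1, "dy": 0, "dz": 0, "hand": 0.85},
    {"ax": 0, "ay": 0, "az": 0, "dx": -2.2, "dy": 0, "dz": 0, "hand": 0.85},
    {"ax": 0, "ay": 0, "az": 0, "dx": -2.2, "dy": 0, "dz": 0, "hand": 0.85},
  ],
)

```text
clock: 6.85
eef_pos: [592.5, -20.8, 17.3]
tool_rot: [3.142, 0.0, -2.931]
force: [-0.4, -0.9, -0.3]
width: 13.0
gripper_force: 0.0
```

```bash
python3 st.py 75 -60 25 0.42 17; python3 look.py l2
```

```text
tcp board [ 50.6 -70.6] rot [ 3.142  0.    -2.931]
d cm [-0.17 -0.02  0.03] a [ 0.     0.    -0.003] q [ 0.28  0.89 -0.48  1.81  0.68  0.6   1.16] t 6.85 F [-0.4 -0.9 -0.3]
```

View pics/l2.png

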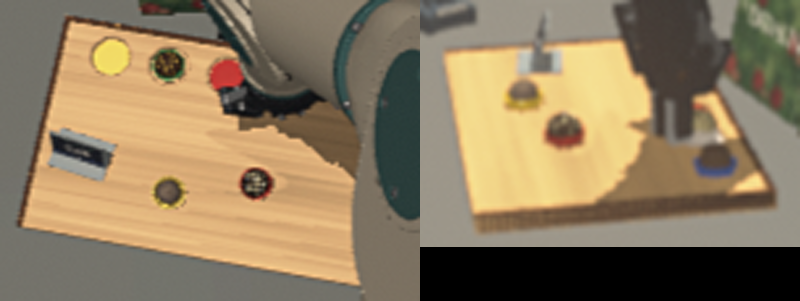

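The white case is ahead of the fingers at the white pocket, at about (705,125) in the side half. I'll back off, lift, and move to the yellow case's start point.

Call:
send_rows(
  series=[
    {"ax": 0, "ay": 0, "az": 0, "dx": 1.0, "dy": 0, "dz": 0, "hand": 0.85},
    {"ax": 0, "ay": 0, "az": 0, "dx": 2.0, "dy": 0, "dz": 0, "hand": 0.85},
    {"ax": 0, "ay": 0, "az": 0, "dx": 3.0, "dy": 0, "dz": -2, "hand": 0.85},
    {"ax": 0, "ay": 0, "az": 0, "dx": 3.0, "dy": 0, "dz": -6, "hand": 0.85},
    {"ax": 0, "ay": 0, "az": 0, "dx": 3.0, "dy": 0, "dz": -10, "hand": 0.85},
    {"ax": 0, "ay": 0, "az": 0, "dx": 3.0, "dy": 0, "dz": -10, "hand": 0.85},
  ],
)

```text
clock: 7.55
eef_pos: [565.3, -26.9, 122.0]
tool_rot: [-3.14, 0.008, -2.932]
force: [0.6, 0.4, 0.6]
width: 12.6
gripper_force: 0.0
```

```bash
python3 st.py -53 32.5 52 0.597 117;
```

```text
tcp board [ 25.2 -82.2] rot [-3.14   0.008 -2.932]
d cm [ 7.62 12.73  0.41] a [-0.003  0.008 -0.18 ] q [ 0.37  0.71 -0.59  1.85  0.57  0.74  1.24] t 7.55 F [0.6 0.4 0.6]
```

Call:
send_rows(
  series=[
    {"ax": 0, "ay": 0, "az": -0.05, "dx": 2.4, "dy": 4, "dz": 0.4, "hand": 0.85},
    {"ax": 0, "ay": 0, "az": -0.1, "dx": 4.8, "dy": 8, "dz": 0.4, "hand": 0.85},
    {"ax": 0, "ay": 0, "az": -0.18, "dx": 7.0, "dy": 12, "dz": 0.4, "hand": 0.85},
    {"ax": 0, "ay": 0.008, "az": -0.18, "dx": 7.6, "dy": 12.7, "dz": 0.4, "hand": 0.85},
    {"ax": 0, "ay": 0.008, "az": -0.18, "dx": 7.6, "dy": 12.7, "dz": 0.4, "hand": 0.85},
    {"ax": 0, "ay": 0.008, "az": -0.18, "dx": 7.6, "dy": 12.7, "dz": 3, "hand": 0.85},
    {"ax": 0, "ay": 0.008, "az": -0.18, "dx": 7.6, "dy": 12.7, "dz": 5, "hand": 0.85},
  ],
)

```text
clock: 8.25
eef_pos: [463.2, 79.3, 66.4]
tool_rot: [-3.141, -0.007, -2.755]
force: [0.7, -0.8, 0.3]
width: 12.8
gripper_force: 0.0
```

```bash
python3 st.py -53 32.5 52 0.597 17; python3 - <<'E'
from h import *
d=get_image("top");hsv=cv2.cvtColor(d["pixels"],cv2.COLOR_RGB2HSV)
b=np.load("b.npz")
for n,lo,hi,z in(("yel",(22,130,120),(34,255,255),18),("red",(0,150,60),(6,255,255),18)):
    for a,c,p in blob(hsv,lo,hi,(195,205,345,310),z,d): print(n,a,c,((p[:2]-b["t"])@b["R"]).round(1))
E
python3 look.py l3
```

```text
tcp board [-96.6   0.7] rot [-3.141 -0.007 -2.755]
d cm [-0.23  0.19  4.94] a [-0.001 -0.007 -0.003] q [ 0.11  0.71 -0.5   2.13  0.73  0.49  1.  ] t 8.25 F [ 0.7 -0.8  0.3]
yel 134 [230.  221.1] [ 74.4 118.6]
red 137 [274.1 229. ] [72.9 -0.6]
```

View pics/l3.png

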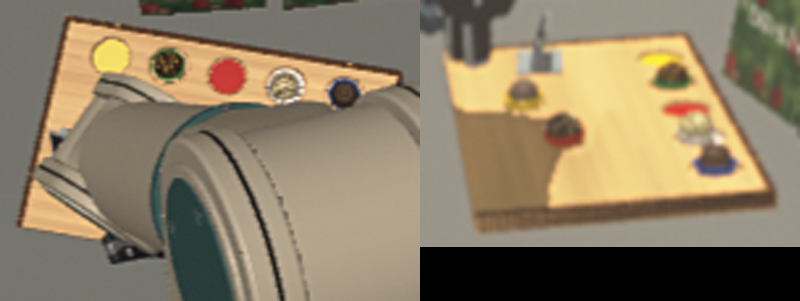

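The white case is seated in its pocket (285,87). The yellow and red cases haven't moved. Next I'll descend and push the yellow case along a path bowed slightly away from the easel.

Call:
send_rows(
  series=[
    {"ax": 0, "ay": -0.007, "az": 0, "dx": -0.2, "dy": 0.2, "dz": 2.5, "hand": 0.85},
    {"ax": 0, "ay": -0.007, "az": 0, "dx": -0.2, "dy": 0.2, "dz": 4, "hand": 0.85},
    {"ax": 0, "ay": -0.007, "az": 0, "dx": -0.2, "dy": 0.2, "dz": 4.8, "hand": 0.85},
    {"ax": 0, "ay": -0.007, "az": 0, "dx": -0.2, "dy": 0.2, "dz": 4.9, "hand": 0.85},
    {"ax": 0, "ay": -0.007, "az": 0, "dx": -0.2, "dy": 0.2, "dz": 4.9, "hand": 0.85},
  ],
)

```text
clock: 8.9
eef_pos: [463.4, 83.6, 18.8]
tool_rot: [3.141, -0.0, -2.752]
force: [-0.1, -0.5, 0.8]
width: 13.1
gripper_force: 0.0
```

```bash
python3 st.py -53 32.5 28 0.597 17;python3 st.py 75 120 25 0.597 17
```

```text
tcp board [-97.2   4.9] rot [ 3.141 -0.    -2.752]
d cm [-2.41 -0.21  0.18] a [ 0. -0. -0.] q [ 0.02  0.79 -0.38  2.15  0.84  0.35  0.89] t 8.9 F [-0.1 -0.5  0.8]
tcp board [-97.2   4.9] rot [ 3.141 -0.    -2.752]
d cm [-18.21  -0.16   0.18] a [ 0. -0. -0.] q [ 0.02  0.79 -0.38  2.15  0.84  0.35  0.89] t 8.9 F [-0.1 -0.5  0.8]
```

Call:
send_rows(
  series=[
    {"ax": 0, "ay": 0, "az": 0, "dx": -0.8, "dy": -0.2, "dz": 0.15, "hand": 0.85},
    {"ax": 0, "ay": 0, "az": 0, "dx": -1.6, "dy": -0.2, "dz": 0.15, "hand": 0.85},
    {"ax": 0, "ay": 0, "az": 0, "dx": -2.0, "dy": -0.2, "dz": 0.15, "hand": 0.85},
    {"ax": 0, "ay": 0, "az": 0, "dx": -2.3, "dy": -0.2, "dz": 0.15, "hand": 0.85},
    {"ax": 0, "ay": 0, "az": 0, "dx": -2.6, "dy": -0.2, "dz": 0.15, "hand": 0.85},
    {"ax": 0, "ay": 0, "az": 0, "dx": -3.0, "dy": -0.2, "dz": 0.15, "hand": 0.85},
    {"ax": 0, "ay": 0, "az": 0, "dx": -3.5, "dy": -0.25, "dz": 0.15, "hand": 0.85},
    {"ax": 0, "ay": 0, "az": 0, "dx": -4.0, "dy": -0.3, "dz": 0.15, "hand": 0.85},
    {"ax": 0, "ay": 0, "az": 0, "dx": -4.5, "dy": -0.35, "dz": 0.15, "hand": 0.85},
    {"ax": 0, "ay": 0, "az": 0, "dx": -5.0, "dy": -0.4, "dz": 0.15, "hand": 0.85},
  ],
)

```text
clock: 9.9
eef_pos: [511.1, 99.1, 16.7]
tool_rot: [3.141, -0.001, -2.751]
force: [0.3, 0.3, -0.1]
width: 12.5
gripper_force: 0.2
```

Call:
send_rows(
  series=[
    {"ax": 0, "ay": 0, "az": 0, "dx": -0.5, "dy": -0.05, "dz": 0, "hand": 0.85},
    {"ax": 0, "ay": 0, "az": 0, "dx": -1.0, "dy": -0.1, "dz": 0, "hand": 0.85},
    {"ax": 0, "ay": 0, "az": 0, "dx": -1.5, "dy": -0.15, "dz": 0, "hand": 0.85},
    {"ax": 0, "ay": 0, "az": 0, "dx": -2.0, "dy": -0.2, "dz": 0, "hand": 0.85},
    {"ax": 0, "ay": 0, "az": 0, "dx": -2.5, "dy": -0.25, "dz": 0, "hand": 0.85},
    {"ax": 0, "ay": 0, "az": 0, "dx": -3.0, "dy": -0.28, "dz": 0, "hand": 0.85},
    {"ax": 0, "ay": 0, "az": 0, "dx": -3.5, "dy": -0.3, "dz": 0, "hand": 0.85},
    {"ax": 0, "ay": 0, "az": 0, "dx": -4.0, "dy": -0.3, "dz": 0, "hand": 0.85},
    {"ax": 0, "ay": 0, "az": 0, "dx": -4.5, "dy": -0.3, "dz": 0, "hand": 0.85},
    {"ax": 0, "ay": 0, "az": 0, "dx": -5.0, "dy": -0.28, "dz": 0, "hand": 0.85},
  ],
)

```text
clock: 10.9
eef_pos: [558.3, 115.6, 16.7]
tool_rot: [3.141, -0.001, -2.751]
force: [-0.2, -0.6, 0.9]
width: 13.0
gripper_force: 0.2
```

```bash
python3 st.py 75 120 25 0.597 17
```

```text
tcp board [-11.   55.8] rot [ 3.141e+00 -1.000e-03 -2.751e+00]
d cm [-8.22  0.47 -0.04] a [ 0.001 -0.001  0.   ] q [ 0.06  0.88 -0.5   1.88  0.74  0.58  1.04] t 10.9 F [-0.2 -0.6  0.9]
```

Call:
send_rows(
  series=[
    {"ax": 0, "ay": 0, "az": 0, "dx": -0.5, "dy": 0.02, "dz": 0, "hand": 0.85},
    {"ax": 0, "ay": 0, "az": 0, "dx": -1.0, "dy": 0.05, "dz": -0.04, "hand": 0.85},
    {"ax": 0, "ay": 0, "az": 0, "dx": -1.5, "dy": 0.1, "dz": -0.04, "hand": 0.85},
    {"ax": 0, "ay": 0, "az": 0, "dx": -2.0, "dy": 0.15, "dz": -0.04, "hand": 0.85},
    {"ax": 0, "ay": 0, "az": 0, "dx": -2.5, "dy": 0.2, "dz": -0.04, "hand": 0.85},
    {"ax": 0, "ay": 0, "az": 0, "dx": -3.0, "dy": 0.25, "dz": -0.04, "hand": 0.85},
    {"ax": 0, "ay": 0, "az": 0, "dx": -3.5, "dy": 0.3, "dz": -0.04, "hand": 0.85},
    {"ax": 0, "ay": 0, "az": 0, "dx": -4.0, "dy": 0.35, "dz": -0.04, "hand": 0.85},
    {"ax": 0, "ay": 0, "az": 0, "dx": -4.5, "dy": 0.38, "dz": -0.04, "hand": 0.85},
    {"ax": 0, "ay": 0, "az": 0, "dx": -4.9, "dy": 0.4, "dz": -0.04, "hand": 0.85},
  ],
)

```text
clock: 11.9
eef_pos: [602.2, 138.0, 17.0]
tool_rot: [3.141, -0.001, -2.751]
force: [-0.4, -0.5, -0.3]
width: 12.8
gripper_force: 0.1
```

Call:
send_rows(
  series=[
    {"ax": 0, "ay": 0, "az": 0, "dx": -0.4, "dy": 0, "dz": 0, "hand": 0.85},
    {"ax": 0, "ay": 0, "az": 0, "dx": -0.8, "dy": 0.02, "dz": 0, "hand": 0.85},
    {"ax": 0, "ay": 0, "az": 0, "dx": -1.2, "dy": 0.04, "dz": 0, "hand": 0.85},
    {"ax": 0, "ay": 0, "az": 0, "dx": -1.6, "dy": 0.05, "dz": 0, "hand": 0.85},
    {"ax": 0, "ay": 0, "az": 0, "dx": -2.0, "dy": 0.05, "dz": 0, "hand": 0.85},
    {"ax": 0, "ay": 0, "az": 0, "dx": -2.3, "dy": 0.05, "dz": 0, "hand": 0.85},
    {"ax": 0, "ay": 0, "az": 0, "dx": -2.6, "dy": 0.05, "dz": 0, "hand": 0.85},
    {"ax": 0, "ay": 0, "az": 0, "dx": -2.9, "dy": 0.05, "dz": 0, "hand": 0.85},
    {"ax": 0, "ay": 0, "az": 0, "dx": -3.1, "dy": 0.05, "dz": 0, "hand": 0.85},
    {"ax": 0, "ay": 0, "az": 0, "dx": -3.1, "dy": 0.05, "dz": 0, "hand": 0.85},
  ],
)

```text
clock: 12.9
eef_pos: [630.5, 150.2, 17.0]
tool_rot: [3.141, -0.001, -2.752]
force: [0.3, -0.7, 0.2]
width: 12.6
gripper_force: 0.0
```

```bash
python3 st.py 75 120 25 0.597 17
```

```text
tcp board [ 52.6 104.5] rot [ 3.141e+00 -1.000e-03 -2.752e+00]
d cm [-0.22  0.02  0.  ] a [ 0.001 -0.001  0.   ] q [ 0.03  0.96 -0.54  1.65  0.68  0.73  1.12] t 12.9 F [ 0.3 -0.7  0.2]
```

Same as the white case. Back off along the same line, lift, and go to the red case.

Call:
send_rows(
  series=[
    {"ax": 0, "ay": 0, "az": 0, "dx": 1.0, "dy": 0, "dz": 0, "hand": 0.85},
    {"ax": 0, "ay": 0, "az": 0, "dx": 2.0, "dy": 0, "dz": 0, "hand": 0.85},
    {"ax": 0, "ay": 0, "az": 0, "dx": 2.5, "dy": 0, "dz": -2, "hand": 0.85},
    {"ax": 0, "ay": 0, "az": 0, "dx": 2.5, "dy": 0, "dz": -6, "hand": 0.85},
    {"ax": 0, "ay": 0, "az": 0, "dx": 2.5, "dy": 0, "dz": -10, "hand": 0.85},
    {"ax": 0, "ay": 0, "az": 0, "dx": 2.5, "dy": 0, "dz": -10, "hand": 0.85},
  ],
)

```text
clock: 13.5
eef_pos: [609.6, 141.8, 122.5]
tool_rot: [-3.141, 0.008, -2.752]
force: [0.8, -0.6, 0.2]
width: 13.0
gripper_force: 0.0
```

```bash
python3 st.py -30 -50.5 52 0.446 117;
```

```text
tcp board [33.8 92. ] rot [-3.141  0.008 -2.752]
d cm [18.43 -7.41  0.4 ] a [0.    0.008 0.151] q [ 0.1   0.79 -0.63  1.68  0.59  0.85  1.17] t 13.5 F [ 0.8 -0.6  0.2]
```

Call:
send_rows(
  series=[
    {"ax": 0, "ay": 0, "az": 0.05, "dx": 4.5, "dy": -1.8, "dz": 0.4, "hand": 0.85},
    {"ax": 0, "ay": 0, "az": 0.1, "dx": 9, "dy": -3.6, "dz": 0.4, "hand": 0.85},
    {"ax": 0, "ay": 0.008, "az": 0.15, "dx": 13.5, "dy": -5.4, "dz": 0.4, "hand": 0.85},
    {"ax": 0, "ay": 0.008, "az": 0.15, "dx": 17.5, "dy": -7, "dz": 0.4, "hand": 0.85},
    {"ax": 0, "ay": 0.008, "az": 0.15, "dx": 18.4, "dy": -7.4, "dz": 0.4, "hand": 0.85},
    {"ax": 0, "ay": 0.008, "az": 0.15, "dx": 18.4, "dy": -7.4, "dz": 3, "hand": 0.85},
    {"ax": 0, "ay": 0.008, "az": 0.15, "dx": 18.4, "dy": -7.4, "dz": 5, "hand": 0.85},
    {"ax": 0, "ay": 0.008, "az": 0.15, "dx": 18.4, "dy": -7.4, "dz": 5, "hand": 0.85},
  ],
)

```text
clock: 14.3
eef_pos: [463.2, 2.0, 65.5]
tool_rot: [3.141, -0.013, -2.901]
force: [-0.2, 0.6, -0.3]
width: 12.9
gripper_force: 0.0
```

```bash
python3 st.py -30 -50.5 52 0.446 17; python3 look.py l4
```

```text
tcp board [-80.7 -75. ] rot [ 3.141 -0.013 -2.901]
d cm [-0.49  0.01  4.84] a [ 0.001 -0.013  0.002] q [ 0.26  0.7  -0.48  2.14  0.72  0.47  1.03] t 14.3 F [-0.2  0.6 -0.3]
```

View pics/l4.png

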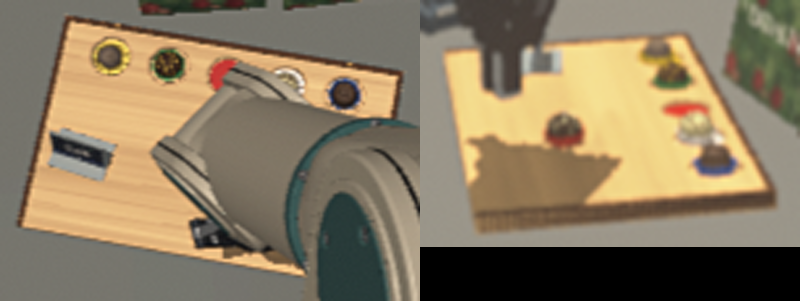

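The yellow case is seated (111,57), the easel hasn't moved (83,155), and the red case is still waiting (565,130 in the side half). Next I'll descend behind the red one.

Call:
send_rows(
  series=[
    {"ax": 0, "ay": -0.013, "az": 0, "dx": -0.3, "dy": 0, "dz": 2.5, "hand": 0.85},
    {"ax": 0, "ay": -0.013, "az": 0, "dx": -0.3, "dy": 0, "dz": 4, "hand": 0.85},
    {"ax": 0, "ay": -0.013, "az": 0, "dx": -0.3, "dy": 0, "dz": 4.7, "hand": 0.85},
    {"ax": 0, "ay": -0.013, "az": 0, "dx": -0.3, "dy": 0, "dz": 4.8, "hand": 0.85},
    {"ax": 0, "ay": -0.013, "az": 0, "dx": -0.3, "dy": 0, "dz": 4.8, "hand": 0.85},
  ],
)

```text
clock: 14.9
eef_pos: [468.1, 3.0, 19.7]
tool_rot: [-3.142, 0.005, -2.901]
force: [0.0, 0.4, 0.3]
width: 12.8
gripper_force: 0.0
```

```bash
python3 st.py -30 -50.5 28 0.446 17;python3 st.py 75 0 25 0.446 17
```

```text
tcp board [-76. -73.] rot [-3.142  0.005 -2.901]
d cm [-2.32  0.04  0.28] a [-0.     0.005  0.001] q [ 0.17  0.78 -0.35  2.16  0.83  0.33  0.92] t 14.9 F [0.  0.4 0.3]
tcp board [-76. -73.] rot [-3.142  0.005 -2.901]
d cm [-14.27   0.04   0.34] a [-0.     0.005  0.001] q [ 0.17  0.78 -0.35  2.16  0.83  0.33  0.92] t 14.9 F [0.  0.4 0.3]
```

Call:
send_rows(
  series=[
    {"ax": 0, "ay": 0, "az": 0, "dx": -0.8, "dy": 0, "dz": 0.1, "hand": 0.85},
    {"ax": 0, "ay": 0, "az": 0, "dx": -1.6, "dy": 0, "dz": 0.1, "hand": 0.85},
    {"ax": 0, "ay": 0, "az": 0, "dx": -2.0, "dy": 0, "dz": 0.1, "hand": 0.85},
    {"ax": 0, "ay": 0, "az": 0, "dx": -2.3, "dy": 0, "dz": 0.1, "hand": 0.85},
    {"ax": 0, "ay": 0, "az": 0, "dx": -2.6, "dy": 0, "dz": 0.1, "hand": 0.85},
    {"ax": 0, "ay": 0, "az": 0, "dx": -3.0, "dy": 0, "dz": 0.1, "hand": 0.85},
    {"ax": 0, "ay": 0, "az": 0, "dx": -3.5, "dy": 0, "dz": 0.1, "hand": 0.85},
    {"ax": 0, "ay": 0, "az": 0, "dx": -4.0, "dy": 0, "dz": 0.1, "hand": 0.85},
    {"ax": 0, "ay": 0, "az": 0, "dx": -4.5, "dy": 0, "dz": 0.1, "hand": 0.85},
    {"ax": 0, "ay": 0, "az": 0, "dx": -5.0, "dy": 0, "dz": 0.1, "hand": 0.85},
  ],
)

```text
clock: 15.9
eef_pos: [516.7, 14.7, 18.3]
tool_rot: [3.142, 0.004, -2.901]
force: [-1.2, -0.0, 0.4]
width: 13.0
gripper_force: 0.1
```

Call:
send_rows(
  series=[
    {"ax": 0, "ay": 0, "az": 0, "dx": -0.5, "dy": 0, "dz": 0, "hand": 0.85},
    {"ax": 0, "ay": 0, "az": 0, "dx": -1.0, "dy": 0, "dz": 0, "hand": 0.85},
    {"ax": 0, "ay": 0, "az": 0, "dx": -1.5, "dy": 0, "dz": 0, "hand": 0.85},
    {"ax": 0, "ay": 0, "az": 0, "dx": -2.0, "dy": 0, "dz": 0, "hand": 0.85},
    {"ax": 0, "ay": 0, "az": 0, "dx": -2.5, "dy": 0, "dz": 0, "hand": 0.85},
    {"ax": 0, "ay": 0, "az": 0, "dx": -3.0, "dy": 0, "dz": 0, "hand": 0.85},
    {"ax": 0, "ay": 0, "az": 0, "dx": -3.5, "dy": 0, "dz": 0, "hand": 0.85},
    {"ax": 0, "ay": 0, "az": 0, "dx": -4.0, "dy": 0, "dz": 0, "hand": 0.85},
    {"ax": 0, "ay": 0, "az": 0, "dx": -4.5, "dy": 0, "dz": 0, "hand": 0.85},
    {"ax": 0, "ay": 0, "az": 0, "dx": -5.0, "dy": 0, "dz": 0, "hand": 0.85},
  ],
)

```text
clock: 16.9
eef_pos: [565.1, 26.6, 18.5]
tool_rot: [3.142, 0.004, -2.901]
force: [0.5, -0.5, 0.2]
width: 12.6
gripper_force: 0.1
```

```bash
python3 st.py 75 0 25 0.446 17
```

```text
tcp board [ 14.  -29.9] rot [ 3.142  0.004 -2.901]
d cm [-4.29  0.06  0.17] a [0.    0.004 0.001] q [ 0.2   0.87 -0.48  1.9   0.72  0.55  1.05] t 16.9 F [ 0.5 -0.5  0.2]
```

Call:
send_rows(
  series=[
    {"ax": 0, "ay": 0, "az": 0, "dx": -0.5, "dy": 0, "dz": 0.05, "hand": 0.85},
    {"ax": 0, "ay": 0, "az": 0, "dx": -1.0, "dy": 0, "dz": 0.1, "hand": 0.85},
    {"ax": 0, "ay": 0, "az": 0, "dx": -1.5, "dy": 0, "dz": 0.15, "hand": 0.85},
    {"ax": 0, "ay": 0, "az": 0, "dx": -2.0, "dy": 0, "dz": 0.15, "hand": 0.85},
    {"ax": 0, "ay": 0, "az": 0, "dx": -2.4, "dy": 0, "dz": 0.15, "hand": 0.85},
    {"ax": 0, "ay": 0, "az": 0, "dx": -2.8, "dy": 0, "dz": 0.15, "hand": 0.85},
    {"ax": 0, "ay": 0, "az": 0, "dx": -3.2, "dy": 0, "dz": 0.15, "hand": 0.85},
    {"ax": 0, "ay": 0, "az": 0, "dx": -3.6, "dy": 0, "dz": 0.15, "hand": 0.85},
    {"ax": 0, "ay": 0, "az": 0, "dx": -3.9, "dy": 0, "dz": 0.15, "hand": 0.85},
    {"ax": 0, "ay": 0, "az": 0, "dx": -4.1, "dy": 0, "dz": 0.15, "hand": 0.85},
  ],
)

```text
clock: 17.9
eef_pos: [604.9, 36.3, 17.2]
tool_rot: [3.142, 0.004, -2.901]
force: [-0.6, -0.2, -0.4]
width: 13.0
gripper_force: 0.1
```

Call:
send_rows(
  series=[
    {"ax": 0, "ay": 0, "az": 0, "dx": 0, "dy": 0, "dz": 0, "hand": 0.85},
    {"ax": 0, "ay": 0, "az": 0, "dx": 1.0, "dy": 0, "dz": 0, "hand": 0.85},
    {"ax": 0, "ay": 0, "az": 0, "dx": 2.0, "dy": 0, "dz": 0, "hand": 0.85},
    {"ax": 0, "ay": 0, "az": 0, "dx": 3.0, "dy": 0, "dz": -2, "hand": 0.85},
    {"ax": 0, "ay": 0, "az": 0, "dx": 3.0, "dy": 0, "dz": -6, "hand": 0.85},
    {"ax": 0, "ay": 0, "az": 0, "dx": 6.0, "dy": 0, "dz": -10, "hand": 0.85},
    {"ax": 0, "ay": 0, "az": 0, "dx": 9.0, "dy": 3, "dz": -13, "hand": 0.85},
    {"ax": 0, "ay": 0, "az": 0, "dx": 12.0, "dy": 6, "dz": -16, "hand": 0.85},
    {"ax": 0, "ay": 0, "az": 0, "dx": 12.0, "dy": 10, "dz": -18, "hand": 0.85},
    {"ax": 0, "ay": 0, "az": 0, "dx": 12.0, "dy": 14, "dz": -18, "hand": 0.85},
  ],
)

```text
clock: 18.9
eef_pos: [453.4, 144.0, 199.4]
tool_rot: [-3.14, 0.009, -2.903]
force: [1.2, 0.8, 0.0]
width: 12.9
gripper_force: 0.0
```

Call:
send_rows(
  series=[
    {"ax": 0, "ay": 0, "az": 0, "dx": -1, "dy": 5, "dz": 0, "hand": 0.85},
    {"ax": 0, "ay": 0, "az": 0, "dx": -1, "dy": 10, "dz": 0, "hand": 0.85},
    {"ax": 0, "ay": 0, "az": 0, "dx": -1, "dy": 15, "dz": 0, "hand": 0.85},
    {"ax": 0, "ay": 0, "az": 0, "dx": -1, "dy": 20, "dz": 0, "hand": 0.85},
    {"ax": 0, "ay": 0, "az": 0, "dx": -1, "dy": 25, "dz": 0, "hand": 0.85},
    {"ax": 0, "ay": 0, "az": 0, "dx": -1, "dy": 30, "dz": 0, "hand": 0.85},
    {"ax": 0, "ay": 0, "az": 0, "dx": -1, "dy": 30, "dz": 0, "hand": 0.85},
    {"ax": 0, "ay": 0, "az": 0, "dx": -1, "dy": 30, "dz": 0, "hand": 0.85},
  ],
)

```text
clock: 19.7
eef_pos: [390.7, 437.5, 196.3]
tool_rot: [-3.14, 0.003, -2.898]
force: [0.3, -1.0, -0.8]
width: 12.9
gripper_force: 0.0
```

```bash
python3 look.py l5; python3 -c "
from cell import *;s=read_state();print(s['clock'],s['eef_pos'],s['force'])"
```

```text
19.8 [392.77980345 434.90273936 196.21543671] [-0.64056796 -0.28734151 -0.33557966]
```

View pics/l5.png

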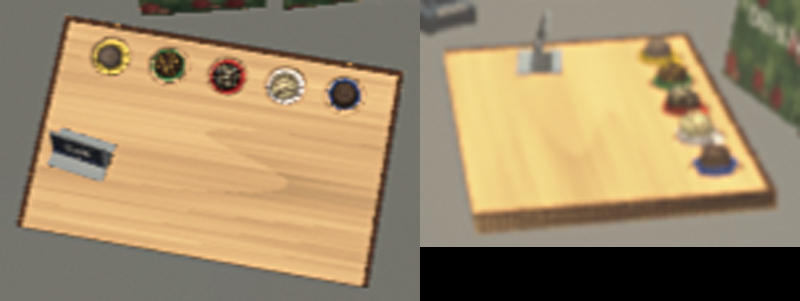

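All five cases are now in a straight row in their pockets. In the top half they sit at (111,57), (168,65), (227,76), (285,86) and (344,94). The red one lies exactly between its neighbours in both views, so it is at the same depth, and the easel hasn't moved. The arm is clear, so I'll hand in.

```bash
python3 -c "
from cell import *;print(finish_job())"
```

```text
the job is handed in; nothing more can be done
None
```

The white, yellow and red chocolates were slid into their matching pockets in that order and look flat on their liners in both camera views; the green and blue cases and the easel look unmoved, and I handed in at about 20 s of the 72 s allowed.

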